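# Close up the glue jar

### The job

Put the glue jar away properly: take the brush off its mouth and lay it flat in the blue tray, then set the red cap on the neck, turn it backwards (anticlockwise from above) until it drops into the thread, and screw it down clockwise until it is fully home against its stop. Leave the glue bottles, the wire spool and the tin standing where they are.

Things in the scene. Friction and masses are not known exactly. Their poses are not given: they have to be found in the camera images.
- jar: White plastic glue jar, 88 mm across, in a wooden foot 105 x 105 x 22 mm; both fixed to the bench. Origin: centre of the underside, z up. The shoulder is 95 mm up; above it the round neck, 44 mm across and 31 mm tall, tapers to 37 mm over its top 6 mm.
- jar_mouth (a point): Centre of the neck's top, 126 mm above the bench. cap_center stands above this point by: 18.5 mm when the cap rests on the thread's level top (up to 23 mm if its lugs chance to stand on the stop walls: turn back all the same), 8.5 to 9 mm when dropped into the thread, 2.8 mm when fully home.
- jar_shoulder (a point): Neck axis at the shoulder, 31 mm below jar_mouth. The slick thread round the neck (57 mm across) has 3 equal starts; its angle varies and is not told by any axes. Each start has a 17 degree notch, then a level top 19 mm above the shoulder, then a stop wall. Off the notches a cap rests on the level top and clockwise it jams on the walls.
- cap_bar (a point): Centre of the cap's grip bar, 17 mm above cap_center; the bar is 56 mm long (x), 16 mm thick (y), 28 mm tall. On the level top, turning the cap anticlockwise up to 100 degrees brings its lugs over the notches; there it falls 10 mm by its own weight if not gripped tight. From there clockwise it sinks 6 mm in about 90 degrees to its stop.
- cap_center (a point): Centre, half-way up, of the red plastic cap: 62 mm tall in all, about 120 g, standing mouth down on the bench. Its skirt is 67 mm across and 34 mm tall, with three small inward lugs at its lower edge (tips 23 mm from the axis). x runs along the grip bar on top, y across the bar, z up.
- brush_center (a point): Centre of a flat wooden glue brush, 170 mm long, 60 g, lying level across the jar's mouth and balanced at this point. x runs along it to the bristles, z up. The handle, 16 mm wide and 14 mm thick, runs from x = -85 to +35 mm; the steel and bristle end is 30 mm wide and 14 mm thick.
- tray: Blue open tray fixed to the bench, 215 mm long (x), 105 mm wide (y), 25 mm high, walls and floor 6 mm thick. Origin: centre of its underside.
- bottle_a: Bystander: white glue bottle with a yellow label and a red pointed top, 60 mm across, 148 mm tall, standing 100 to 120 mm from the cap's centre, beyond the +x end of its bar. Origin: centre of its underside.
- bottle_b: Bystander: another such glue bottle (60 mm across, 148 mm tall), 140 to 165 mm from the jar's centre on its far side. Origin: centre of its underside.
- spool: Bystander: green and white wire spool, 68 mm across, 50 mm tall, standing 88 to 105 mm from the cap's centre beyond the -x end of its bar. Origin: centre of its underside.
- tin: Bystander: tin with a green lid, 75 mm across, 44 mm tall, on the robot's side of the jar. Origin: centre of its underside.
- brush: The same brush; its origin is the centre of its underside, same axes as brush_center.
- cap: The same cap; its origin is the centre of its open underside, 31 mm below cap_center, same axes.
Things that resemble listed ones, but are neither listed nor needed, are in the scene too. Leave any orange or turquoise look-alike of the brush alone.

How it is judged (in metres and radians):
On the way, in this order (a step that is already met when the one before it is completed fails the run):
1. the brush lies in the tray, let go (x of brush_center in the frame of tray between -0.05 and 0.05 m and y of brush_center in the frame of tray between -0.045 and 0.045 m and z of brush_center in the frame of tray below 0.022 m and linear speed of brush below 0.03 m/s and contact force between the fingers and brush below 0.1 N), for 0.2 s.
2. the cap sits level on the neck, not yet screwed down (horizontal distance between cap_center and jar_mouth below 0.005 m and angle between cap_center's own z axis and vertical below 0.08 rad and z of cap_center in the frame of jar_mouth between 0.0065 and 0.0245 m), for 0.2 s.
At the end, for the whole second after the job is handed in: Brush at rest in the tray: its centre within 50 mm (lengthways) and 45 mm (sideways) of the tray's centre, under 22 mm above its underside. Cap at rest on the neck: level to 0.08 rad, on axis to 5 mm, screwed down to within 1.7 mm of its stop (cap_center under 4.5 mm above jar_mouth) (x of brush_center in the frame of tray between -0.05 and 0.05 m and y of brush_center in the frame of tray between -0.045 and 0.045 m and z of brush_center in the frame of tray below 0.022 m and horizontal distance between cap_center and jar_mouth below 0.005 m and angle between cap_center's own z axis and vertical below 0.08 rad and z of cap_center in the frame of jar_mouth between 0 and 0.0045 m and linear speed of each of cap, brush below 0.02 m/s); the robot touches nothing.
It fails at once if the glue bottle by the cap is pushed more than 25 mm or tipped (distance of bottle_a from where it was at the start of the episode above 0.025 m or angle between bottle_a's own z axis and vertical above 0.35 rad).
It fails at once if the glue bottle by the jar is pushed more than 25 mm or tipped (distance of bottle_b from where it was at the start of the episode above 0.025 m or angle between bottle_b's own z axis and vertical above 0.35 rad).
It fails at once if the wire spool is pushed more than 25 mm or tipped (distance of spool from where it was at the start of the episode above 0.025 m or angle between spool's own z axis and vertical above 0.35 rad).
It fails at once if the tin is pushed more than 25 mm or tipped (distance of tin from where it was at the start of the episode above 0.025 m or angle between tin's own z axis and vertical above 0.35 rad).
It also fails if it takes over 72 s, if anything falls off the work surface, if the arm or the gripper's body presses on something with over 40 N, if the wrist force passes 120 N, or if a joint passes its speed limit or range.

### The arm

A 6-joint arm with a two-finger parallel gripper is mounted at the origin on the work surface. World frame = base frame: x ahead of the robot, y to its left, z up, the work surface at z = 0. Lengths are in m, angles in degrees, forces in N, time in s.
With the tool pointing down it reaches from about 0.275 to 1 m from the base axis. Payload 8.4 kg.
Tool frame: the origin (TCP) lies at the very end of the fingers, on their centre line; the grasp point (between the pads) lies 19 mm behind it (arm.grip_point_offset is the distance from the TCP to the grasp point, in m); z points along the fingers, y is the line along which they close (so a half turn about z gives the same grasp; the last joint's range is limited). The gripper opens to 85 mm and grips with 20 to 120 N. Pads are 22 mm wide; open, the fingers measure 114 mm over their backs; the gripper's body (76 mm by 85 mm) begins 54 mm behind the grasp point. The pads swing forward as they close: fully open they stand 13 mm farther back than shut.
Start: joints at [-68.262, 20.225, 93.587, -0, 66.188, -0.138], TCP at [0.233, -0.58, 0.231] pointing down, gripper open.
Joint ranges: [-150.9, 150.9], [-52.94, 120.26], [3.33, 152.33], [-74.26, 254.26], [0, 154.13], [-172.89, 172.89]. Speed limits (degrees/s): [127.2, 127.2, 159.86, 180, 180, 180].

### API

Orientations are given as [roll, pitch, yaw] about the fixed x, y, z axes, in that order (R = Rz(yaw) Ry(pitch) Rx(roll)).
In Python, from cell import sense, eyes, workorder, spotter, arm gives the robot as it stands. The module is installed in compiled form; this text tells all that it offers.
- The arm moves only by the shell command python3 -m creep 'ROWS' [FORCE]. ROWS is a JSON object of lists of equal length, an entry for each row: "translation": the shift along the tool's x, y, z in cm, a list of three; "turn": the turn, a rotation vector about the tool's x, y, z in degrees, a list of three; "grip": the finger opening in cm, from 0 to 8.54. In form: {"translation": [[x, y, z], ...], "turn": [[wx, wy, wz], ...], "grip": [grip, ...]}. A call has 1 to 20 rows; each row shifts and turns the commanded pose from where the row before left it, along the tool's axes as they then stand; what a row does not reach is not made up. A row lasts 1/12 s, in which the tool goes at most 41.7 mm and 7.16 degrees, less where a joint would pass 70% of its speed; a pose out of reach is approached as far as the arm can. A call is refused whole if a number of a shift passes 4.17 or a number of a turn 7.16, either way. A call with a gripper value outside its range is refused whole. The fingers move at their own pace and stop on an object; FORCE is the grip in N (left out, the last holds). Time passes only in rows, so rows that do not move let the fingers close. It gives the time, the measured TCP pose, the force, the opening and the grip force at its end, in the units of the state.
- sense(): the state, without advancing time (a new reading comes with each control period).
- eyes.get_image(name): name is "scene" or "top"; returns a dict with "pixels" (400x640x3 uint8, blue, green, red), "range_z" (400x640 float32, m along the optical axis (not along the pixel's ray), 0 where there is no reading), "intrinsics" (3x3 intrinsics, pixels), "origin" and "orientation" of the camera in the world. Camera axes: x right, y down, z forward; pixel columns grow to the right and rows downward; lengths in m; the calibration is good to about 2 mm. A picture is of the moment at which its call begins.
- workorder.close_job(): hands the job in; it is judged then, once.
Trained networks look in the newest picture that a camera, given by its name, has taken for a name from the list of things; names that differ only in an ending like _2 or _b are one class to them, and where a whole thing is asked for, a point or a joint stands for the part that bears it (a point fixed in the world has none). Each returns a list of dicts, best first, with "confidence" (0 to 1); they miss things now and then, are a little off and sometimes report something else, mostly with a low value. They report only what shows in the picture. A call takes as long as a camera call. They do not tell look-alikes from the thing itself.
- spotter.cut_out(camera, thing): "pixels" (400x640 bool, what is visible of it) and "position" ([column, row] in pixels, amid what is visible of it).
- spotter.mark_of(camera, thing): "position" ([column, row] in pixels: a listed point, or the origin of a listed thing).
The state is a dict: "time": time; "joint_pos": joint angles; "qvel": joint speeds; "effort": joint torques, N m; "tool_pos": TCP position; "orientation": TCP orientation; "wrist_force": force on the tool from outside, world axes, zero at the start; "ft_torque": the same for the moment, N m; "grip_width": finger opening in m; "gripper_force": force on a finger pad.
Only numpy, scipy, OpenCV 4.12 (cv2) and the standard library are available. Lean on these libraries where they do the work, as an engineer would, in place of code of your own. Each camera call takes 0.05 s, during which the arm holds its last target. There are 200 camera calls.

## Working session

There is one attempt and no reset: what is moved stays moved. The work goes in short steps, Python scripts to look and compute and a shell command to move; the robot and the scene stay as the last step left them, time stands still between calls to the robot, and variables do not carry over. Pictures are saved under pics/ and viewed, at most 10 in all, crops included, and the job is handed in when it is done.

```bash
mkdir -p pics; cat > h.py <<'E'
import numpy as np, cv2
from scipy.spatial.transform import Rotation as R
from cell import sense, eyes, workorder, spotter, arm
def cam(n):
    im=eyes.get_image(n); im['R']=None
    o=np.array(im['orientation'],float)
    im['R']=o if o.shape==(3,3) else (R.from_euler('xyz',o,degrees=True).as_matrix() if o.size==3 else R.from_quat(o).as_matrix())
    return im
def cloud(im):
    K=np.array(im['intrinsics']); z=im['range_z']; v,u=np.mgrid[:400,:640]
    p=np.stack([(u-K[0,2])/K[0,0]*z,(v-K[1,2])/K[1,1]*z,z],-1)
    return p@im['R'].T+np.array(im['origin'])
E
python3 - <<'E'
from h import *
print(sense())
for n in ['top','scene']:
    im=cam(n); cv2.imwrite(f'pics/{n}0.png',im['pixels']); P=cloud(im); print(n,im['origin'],im['orientation'],im['intrinsics'])
    np.savez(f'{n}0.npz',P=P,px=im['pixels'])
    for t in ['jar_mouth','cap_bar','cap','brush_center','tray','bottle_a','spool','tin','jar']:
        for d in spotter.cut_out(n,t)[:4]:
            m=d['pixels']&(im['range_z']>0); q=P[m]
            print(n,t,round(d['confidence'],2),np.round(d['position']),m.sum(),np.round(np.median(q,0),3),'top',np.round(np.percentile(q[:,2],98),3) if len(q) else '')
E
```

```text
{'time': 0.0, 'joint_pos': array([-6.82627024e+01,  2.02641437e+01,  9.36309366e+01,  2.66512288e-04,
        6.61877985e+01, -1.37765832e-01]), 'qvel': array([-0.04378302, -0.05473014, -0.01253181,  0.02428416, -0.04664636,
       -0.02492829]), 'effort': array([ 2.84367285e-03, -6.05241609e+01, -3.42066085e+01,  6.60035244e-05,
        9.40124562e-03, -5.42502789e-06]), 'tool_pos': array([ 0.23267983, -0.57953835,  0.23052973]), 'orientation': array([-1.79917122e+02, -4.42947436e-04,  2.18749554e+01]), 'wrist_force': array([ 0.61840673,  1.23849999, -0.1634956 ]), 'ft_torque': array([-0.02517878, -0.01379967,  0.00576939]), 'gripper_force': 0.0, 'grip_width': 0.08515324293895606}
top [ 0.46299138 -0.01189512  1.09336662] [-175.54364636    0.64883751  -89.08839254] [[396.20322669   0.         319.32607486]
 [  0.         396.20322669 200.52353059]
 [  0.           0.           1.        ]]
top jar_mouth 0.87 [317. 190.] 924 [0.574 0.012 0.025] top 0.097
top cap_bar 0.8 [218. 197.] 546 [0.556 0.269 0.036] top 0.065
top cap 0.85 [221. 197.] 546 [0.556 0.269 0.036] top 0.065
top brush_
[... 1323 characters left out ...]
er 0.65 [332. 137.] 474 [0.294 0.194 0.013] top 0.018
scene brush_center 0.61 [365. 218.] 890 [0.613 0.026 0.14 ] top 0.143
scene tray 0.57 [223. 323.] 5982 [ 0.578 -0.288  0.007] top 0.027
scene bottle_a 0.73 [465. 197.] 1079 [0.669 0.266 0.083] top 0.143
scene bottle_a 0.73 [406. 282.] 1326 [0.744 0.017 0.088] top 0.148
scene bottle_a 0.55 [353. 245.] 1708 [ 0.616 -0.003  0.035] top 0.096
scene spool 0.93 [394. 158.] 751 [0.473 0.256 0.049] top 0.054
scene spool 0.19 [424. 178.] 776 [0.566 0.268 0.035] top 0.064
scene tin 0.89 [317. 201.] 983 [0.454 0.019 0.044] top 0.047
scene tin 0.7 [366. 222.] 884 [0.619 0.025 0.14 ] top 0.143
scene tin 0.4 [427. 181.] 663 [0.566 0.267 0.035] top 0.064
```

View pics/top0.png

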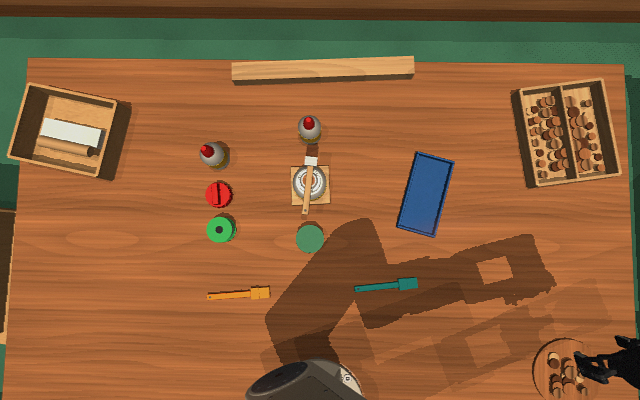

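View pics/scene0.png

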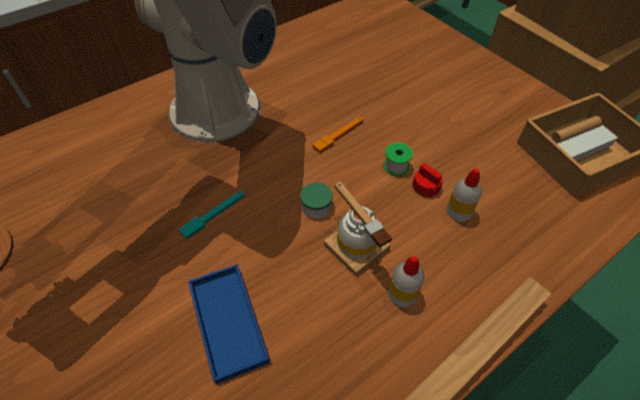

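```bash
python3 - <<'E'
from h import *
D={n:np.load(n+'0.npz') for n in ['top','scene']}
def rect(q):
    (c,s,a)=cv2.minAreaRect((q[:,:2]*1000).astype(np.float32)); return np.round(c,1),np.round(s,1),round(a,1)
def circ(q):
    A=np.c_[q[:,:2],np.ones(len(q))]; s=np.linalg.lstsq(A,(q[:,:2]**2).sum(1),rcond=None)[0]; c=s[:2]/2; return np.round(c,4),round(float(np.sqrt(s[2]+c@c)),4)
def sel(P,c,r,z0,z1):
    return P[(np.hypot(P[...,0]-c[0],P[...,1]-c[1])<r)&(P[...,2]>z0)&(P[...,2]<z1)]
for n in D:
    P=D[n]['P']
    q=sel(P,(.585,.02),.12,.134,.15)
    m=q[:,:2].mean(0); w,v=np.linalg.eigh(np.cov((q[:,:2]-m).T)); t=(q[:,:2]-m)@v[:,1]; s=(q[:,:2]-m)@v[:,0]; 
    c=m+v[:,1]*(t.max()+t.min())/2
    print(n,'brush',rect(q),np.round(c,4),v[:,1],np.ptp(t),np.median(q[:,2]),'s0',np.median(s[abs(t)<.02]))
    for lab,k in (('lo',t<t.min()+.05),('hi',t>t.max()-.03)): print(lab,np.ptp(s[k]),q[k][:,:2].mean(0))
    qh=q[(np.ptp(t)>0)&(abs(t)<.09)]
    f=sel(P,(.58,.015),.09,.016,.028); print('foot',len(f),rect(f))
    f=sel(P,(.58,.015),.045,.09,.101); print('shoulder',len(f),rect(f),f.mean(0))
    f=sel(P,(.58,.015),.03,.12,.129); print('neck',len(f),rect(f),np.median(f[:,2]))
    f=sel(P,(.556,.269),.05,.058,.07); print('bar',len(f),rect(f),f.mean(0))
    f=sel(P,(.556,.269),.04,.028,.045); print('capdisk',len(f),rect(f),np.median(f[:,2]))
    f=sel(P,(.57,-.289),.14,.02,.03); print('tray',len(f),rect(f))
    for nm,c,z in (('ba',(.651,.272),.07),('bb',(.725,.028),.07),('spool',(.464,.26),.045),('tin',(.445,.025),.038)):
        f=sel(P,c,.05,z,.2); print(nm,rect(f))
a=D['top']['px'][120:250,190:330]; cv2.imwrite('pics/crop1.png',cv2.resize(a,None,fx=5,fy=4.5,interpolation=cv2.INTER_CUBIC)[:600])
E
```

```text
top brush (array([588.5,  27.7]), array([ 29.8, 170.1]), 84.1) [0.5884 0.027 ] [-0.99549477  0.09481645] 0.17008869491553824 0.14044551073187161 s0 2.6054161819326186e-07
lo 0.02996333326323814 [0.64739767 0.02138506]
hi 0.015813220946808496 [0.51851181 0.03357936]
foot 485 (array([589.3,  28. ]), array([105.3, 104.7]), 3.4)
shoulder 141 (array([581.9,  23.1]), array([55.8, 72.9]), 35.1) [0.57881629 0.01747128 0.0943113 ]
neck 88 (array([590. ,  23.4]), array([34.7, 46.7]), 64.0) 0.1257574465311766
bar 131 (array([558.1, 276.2]), array([55.2, 16.8]), 6.8) [0.55864628 0.27578253 0.06242102]
capdisk 324 (array([559.3, 276.2]), array([67.8, 64.3]), 14.7) 0.03489428191038357
tray 560 (array([ 569.3, -285.9]), array([106. , 215.4]), 75.1)
ba (array([659.7, 281.5]), array([57.5, 58.6]), 90.0)
bb (array([733.4,  29.8]), array([58.8, 59.2]), 46.9)
spool (array([463.7, 263.1]), array([65.8, 66.6]), 1.0)
tin (array([443.8,  25.6]), array([71. , 71.3]), 0.8)
scene brush (array([589.1,  27.1]), array([ 31.9, 169.9]), 85.9) [0.5891 0.0267] [-0.99599205  0.08944177] 0.1699110532089112 0.14000270120244573 s0 0.00017958681526297272
lo 0.03213725982745605 [0.64953954 0.0213583 ]
hi 0.01610810881821293 [0.51989402 0.03297116]
foot 672 (array([590.3,  27.6]), array([105.8, 105.2]), 3.8)
shoulder 220 (array([591.3,   6.9]), array([68.1, 29.6]), 4.9) [0.59741172 0.00568964 0.09466357]
neck 117 (array([590.7,  22.5]), array([34.1, 42.6]), 57.0) 0.12546724039804025
bar 140 (array([559.6, 276.6]), array([55.4, 18.6]), 6.7) [0.56005853 0.27620023 0.06220771]
capdisk 305 (array([562. , 272.4]), array([64.9, 59.3]), 52.5) 0.034963581706674796
tray 1041 (array([ 569.7, -285.3]), array([105. , 217.4]), 75.0)
ba (array([663.7, 277.7]), array([59.5, 48.4]), 28.6)
bb (array([736.5,  28.2]), array([59. , 53.3]), 32.2)
spool (array([464.1, 265.5]), array([68. , 68.4]), 9.7)
tin (array([444.7,  26. ]), array([73.8, 74.5]), 15.0)
```

View pics/crop1.png

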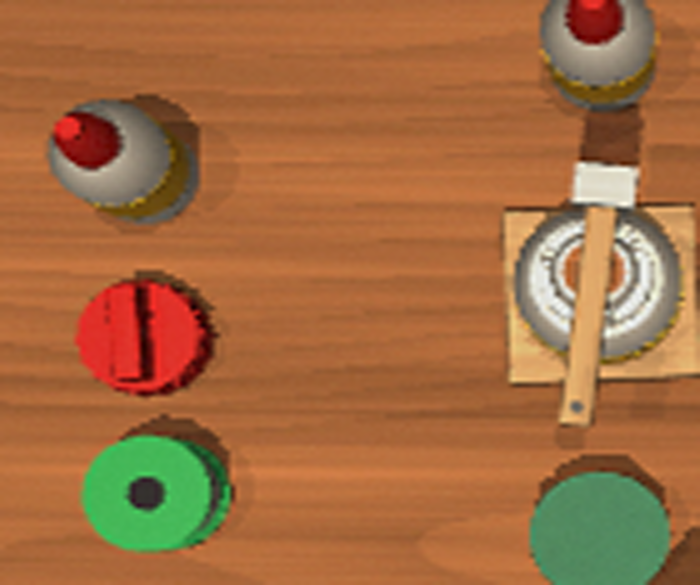

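The pictures show three brushes: wooden at (308,184) in the top view, orange at (238,294) and turquoise at (386,286). The wooden one is the right brush because it alone lies across the jar's mouth, and the crop confirms it at (590,270). The cap is at (218,194) in the top view and the tray at (425,195). The brush, foot, cap and tray sizes and heights all match the description. I'll move to the brush handle.

```bash
python3 -m creep '{"translation":[[2.57,-2.26,0],[2.57,-2.26,0],[2.57,-2.26,0],[2.57,-2.26,0],[2.57,-2.26,0],[2.57,-2.26,0],[2.57,-2.26,0],[2.57,-2.26,0],[2.57,-2.26,0],[2.57,-2.26,0],[2.57,-2.26,0],[2.57,-2.26,0],[2.57,-2.26,0],[2.57,-2.26,0],[2.57,-2.26,0],[2.57,-2.26,0],[2.57,-2.26,0],[2.57,-2.26,0],[2.57,-2.26,0],[2.57,-2.26,0]],"turn":[[0,0,0],[0,0,0],[0,0,0],[0,0,0],[0,0,0],[0,0,0],[0,0,0],[0,0,0],[0,0,0],[0,0,0],[0,0,0],[0,0,0],[0,0,0],[0,0,0],[0,0,0],[0,0,0],[0,0,0],[0,0,0],[0,0,0],[0,0,0]],"grip":[5,5,5,5,5,5,5,5,5,5,5,5,5,5,5,5,5,5,5,5]}' 40
python3 -m creep '{"translation":[[0,0,0],[0,0,0],[0,0,0],[0,0,0],[0,0,0],[0,0,0]],"turn":[[0,0,6.8],[0,0,6.8],[0,0,6.8],[0,0,6.8],[0,0,0],[0,0,0]],"grip":[5,5,5,5,5,5]}'
```

```text
time: 2.67
tool_pos: [0.542, 0.0327, 0.2314]
orientation: [180.0, -0.0, 21.9]
wrist_force: [1.2, -0.4, 0.1]
grip_width: 0.0502
gripper_force: 0.0
time: 3.17
tool_pos: [0.5415, 0.031, 0.2313]
orientation: [-180.0, -0.0, -5.1]
wrist_force: [-0.0, 0.7, 1.8]
grip_width: 0.0496
gripper_force: 0.0
```

```bash
python3 -m creep '{"translation":[[0,0,2.2],[0,0,2.2],[0,0,2.2],[0,0,2.2],[0,0,1.4],[0,0,0.9],[0,0,0],[0,0,0],[0,0,0],[0,0,0],[0,0,0],[0,0,0],[0,0,0],[0,0,0]],"turn":[[0,0,0],[0,0,0],[0,0,0],[0,0,0],[0,0,0],[0,0,0],[0,0,0],[0,0,0],[0,0,0],[0,0,0],[0,0,0],[0,0,0],[0,0,0],[0,0,0]],"grip":[5,5,5,5,5,5,5,0,0,0,0,0,0,0]}' 40
```

```text
time: 4.33
tool_pos: [0.5423, 0.031, 0.1212]
orientation: [-180.0, -0.1, -5.3]
wrist_force: [-0.5, -0.4, 6.4]
grip_width: 0.015
gripper_force: 44.5
```

```bash
python3 -m creep '{"translation":[[0,0,-1.5],[0,0,-3],[0,0,-3],[0.08,2.54,0],[0.08,2.54,0],[0.08,2.54,0],[0.08,2.54,0],[0.08,2.54,0],[0.08,2.54,0],[0.08,2.54,0],[0.08,2.54,0],[0.08,2.54,0],[0.08,2.54,0],[0.08,2.54,0],[0.08,2.54,0],[0,0,0],[0,0,0],[0,0,0],[0,0,0]],"turn":[[0,0,0],[0,0,0],[0,0,0],[0,0,0],[0,0,0],[0,0,0],[0,0,0],[0,0,0],[0,0,0],[0,0,0],[0,0,0],[0,0,0],[0,0,0],[0,0,0],[0,0,0],[0,0,4.9],[0,0,4.9],[0,0,0],[0,0,0]],"grip":[0,0,0,0,0,0,0,0,0,0,0,0,0,0,0,0,0,0,0]}'
python3 - <<'E'
from h import *
s=sense();print(s['tool_pos'],s['orientation'],s['grip_width'])
im=cam('scene');cv2.imwrite('pics/s1.png',im['pixels'][150:400,100:450]);P=cloud(im)
q=P[(P[...,2]>.16)&(P[...,2]<.23)&(np.hypot(P[...,0]-.569,P[...,1]+.285)<.12)]
E
```

```text
time: 5.92
tool_pos: [0.5225, -0.2734, 0.1952]
orientation: [-180.0, 0.0, -15.0]
wrist_force: [-0.2, -0.2, -0.9]
grip_width: 0.0149
gripper_force: 43.6
[ 0.52247925 -0.27335161  0.19516368] [-1.79992931e+02  2.40171137e-02 -1.49797833e+01] 0.014884451104923278
```

View pics/s1.png

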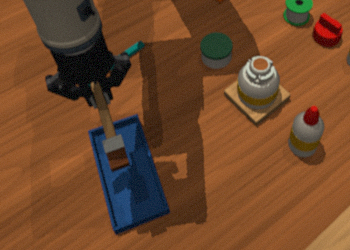

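The brush is held level above the tray, with its bristles at about (118,155) in the crop. Next I lower it and let go.

```bash
python3 -m creep '{"translation":[[0.1,0,3],[0.1,0,3],[0,0,3],[0,0,3],[0,0,2.5],[0,0,2],[0,0,1.2],[0,0,0.8],[0,0,0],[0,0,0],[0,0,0],[0,0,0],[0,0,0],[0,0,0]],"turn":[[0,0,0],[0,0,0],[0,0,0],[0,0,0],[0,0,0],[0,0,0],[0,0,0],[0,0,0],[0,0,0],[0,0,0],[0,0,0],[0,0,0],[0,0,0],[0,0,0]],"grip":[0,0,0,0,0,0,0,0,0,0,4,4,4,4]}'
python3 -m creep '{"translation":[[0,0,-1],[0,0,-4],[0,0,-4],[0,0,-4],[0,0,-4],[0,0,0]],"turn":[[0,0,0],[0,0,0],[0,0,0],[0,0,0],[0,0,0],[0,0,0]],"grip":[4,4,4,4,4,4]}'
python3 - <<'E'
from h import *
for n in ['scene','top']:
    im=cam(n);P=cloud(im)
    for d in spotter.cut_out(n,'brush_center')[:4]:
        q=P[d['pixels']];print(n,d['confidence'],d['position'],np.median(q,0),[np.round(x,1) for x in cv2.minAreaRect((q[:,:2]*1000).astype(np.float32))])
    if n=='top':
        q=P[(np.hypot(P[...,0]-.59,P[...,1]-.028)<.035)&(P[...,2]>.12)&(P[...,2]<.135)];print('neck',cv2.minEnclosingCircle((q[:,:2]*1000).astype(np.float32)),np.median(q[:,2]))
    else: cv2.imwrite('pics/s2.png',im['pixels'][150:400,100:450])
E
```

```text
time: 7.13
tool_pos: [0.5252, -0.2742, 0.0111]
orientation: [180.0, -0.1, -15.1]
wrist_force: [-0.6, -0.8, 0.3]
grip_width: 0.04
gripper_force: 0.0
time: 7.63
tool_pos: [0.5286, -0.276, 0.1894]
orientation: [179.8, -0.7, -15.1]
wrist_force: [2.0, -1.6, 0.4]
grip_width: 0.0401
gripper_force: 0.0
scene 0.88 [333.8, 138.0] [0.29389465 0.19514974 0.01352087] [array([582.5, -67. ]), array([116.3, 936.4]), np.float64(46.1)]
scene 0.56 [228.8, 334.6] [ 0.60314319 -0.29110139  0.02008064] [array([ 722.9, -318.9]), array([ 31.1, 477.6]), np.float64(78.9)]
scene 0.53 [233.2, 195.0] [ 0.31724648 -0.12083914  0.01376814] [array([ 316.1, -128.4]), array([16.4, 68.4]), np.float64(4.0)]
top 0.65 [428.2, 180.8] [ 0.6069712  -0.29268004  0.02017052] [array([ 513.4, -196.5]), array([122. , 362.7]), np.float64(33.9)]
top 0.65 [244.7, 295.0] [0.29126217 0.1976564  0.01437101] [array([338.6, 124.3]), array([ 82.9, 359.4]), np.float64(29.4)]
top 0.58 [393.8, 283.2] [ 0.3215288  -0.19798972  0.01397821] [array([ 352.9, -120.1]), array([290.3, 105.1]), np.float64(64.4)]
top 0.56 [419.5, 191.1] [ 0.57417117 -0.27738047  0.00777933] [array([ 521.5, -228. ]), array([197. , 402.1]), np.float64(41.2)]
neck ((590.8191528320312, 25.492355346679688), 24.365785598754883) 0.12656947843564853
```

View pics/s2.png

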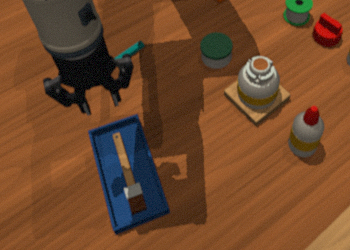

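The brush lies flat in the tray, around (127,175) in the crop. Next is the cap.

```bash
python3 -m creep '{"translation":[[-0.716,-3.383,0],[-0.716,-3.383,0],[-0.716,-3.383,0],[-0.716,-3.383,0],[-0.716,-3.383,0],[-0.716,-3.383,0],[-0.716,-3.383,0],[-0.716,-3.383,0],[-0.716,-3.383,0],[-0.716,-3.383,0],[-0.716,-3.383,0],[-0.716,-3.383,0],[-0.716,-3.383,0],[-0.716,-3.383,0],[-0.716,-3.383,0],[-0.716,-3.383,0],[0,0,0],[0,0,0],[0,0,0],[0,0,0]],"turn":[[0,0,0],[0,0,0],[0,0,0],[0,0,0],[0,0,0],[0,0,0],[0,0,0],[0,0,0],[0,0,0],[0,0,0],[0,0,0],[0,0,0],[0,0,0],[0,0,0],[0,0,0],[0,0,0],[0,0,-7.1],[0,0,-7.1],[0,0,-7.1],[0,0,-0.5]],"grip":[5,5,5,5,5,5,5,5,5,5,5,5,5,5,5,5,5,5,5,5]}' 40
python3 -m creep '{"translation":[[0,0,0],[0,0,0],[0,0,0]],"turn":[[0,0,0],[0,0,0],[0,0,0]],"grip":[5,5,5]}'
```

```text
time: 9.5
tool_pos: [0.5541, 0.2783, 0.1782]
orientation: [179.9, 0.2, 7.0]
wrist_force: [0.4, -0.3, 0.8]
grip_width: 0.05
gripper_force: 0.0
time: 9.75
tool_pos: [0.5551, 0.2782, 0.1798]
orientation: [180.0, 0.0, 6.5]
wrist_force: [0.9, 0.6, -0.6]
grip_width: 0.0498
gripper_force: 0.0
```

```bash
python3 -m creep '{"translation":[[0.38,0.22,2.5],[0,0,3],[0,0,3],[0,0,2.5],[0,0,1.6],[0,0,0.9],[0,0,0.6],[0,0,0],[0,0,0],[0,0,0],[0,0,0],[0,0,0],[0,0,0],[0,0,0],[0,0,0]],"turn":[[0,0,0],[0,0,0],[0,0,0],[0,0,0],[0,0,0],[0,0,0],[0,0,0],[0,0,0],[0,0,0],[0,0,0],[0,0,0],[0,0,0],[0,0,0],[0,0,0],[0,0,0]],"grip":[5,5,5,5,5,5,5,5,0,0,0,0,0,0,0]}' 50
```

```text
time: 11.0
tool_pos: [0.5601, 0.2773, 0.0405]
orientation: [-180.0, -0.1, 6.7]
wrist_force: [-0.4, 0.4, 7.7]
grip_width: 0.015
gripper_force: 52.7
```

```bash
python3 -m creep '{"translation":[[0,0,-1],[0,0,-2.5],[0,0,-3.5],[0,0,-3.5],[0,0,-3.5],[0,0,-2],[0.03,2.8,0],[0.03,2.8,0],[0.03,2.8,0],[0.03,2.8,0],[0.03,2.8,0],[0.03,2.8,0],[0.03,2.8,0],[0.02,2.8,0],[0,1.4,0],[0,1.34,0],[0,0,0],[0,0,0],[0,0,0]],"turn":[[0,0,0],[0,0,0],[0,0,0],[0,0,0],[0,0,0],[0,0,0],[0,0,0],[0,0,0],[0,0,0],[0,0,0],[0,0,0],[0,0,0],[0,0,0],[0,0,0],[0,0,0],[0,0,0],[0,0,0],[0,0,0],[0,0,0]],"grip":[0,0,0,0,0,0,0,0,0,0,0,0,0,0,0,0,0,0,0]}'
python3 - <<'E'
from h import *
s=sense();print(s['tool_pos'],s['orientation'])
im=cam('scene');cv2.imwrite('pics/s3.png',cv2.resize(im['pixels'][130:300,270:450],None,fx=3,fy=3));P=cloud(im)
px=im['pixels'].astype(int);red=(px[...,2]>120)&(px[...,1]<60)&(px[...,0]<60)
near=np.hypot(P[...,0]-.59,P[...,1]-.03)<.06
q=P[red&near&(P[...,2]>.15)];print(len(q),q.min(0),q.max(0))
# skirt side: fit circle, radius fixed
from scipy.optimize import least_squares
s=q[(q[:,2]<.188)];f=least_squares(lambda c:np.hypot(s[:,0]-c[0],s[:,1]-c[1])-.0335,[.59,.028],loss='soft_l1',f_scale=.001);print('cap axis',f.x,np.abs(f.fun).mean())
for z0,z1,r in ((.03,.085,.044),):
    s=P[near&(P[...,2]>z0)&(P[...,2]<z1)];f=least_squares(lambda c:np.hypot(s[:,0]-c[0],s[:,1]-c[1])-r,[.59,.028],loss='soft_l1',f_scale=.001);print('jar axis',len(s),f.x,np.abs(f.fun).mean())
E
```

```text
time: 12.58
tool_pos: [0.5907, 0.0282, 0.1993]
orientation: [-180.0, 0.0, 6.7]
wrist_force: [0.4, 0.6, -0.7]
grip_width: 0.0146
gripper_force: 51.6
[0.59069081 0.02815432 0.19933001] [-1.79973175e+02  9.08857095e-03  6.69040631e+00]
11 [ 0.59417778 -0.00251582  0.19206598] [0.59913802 0.00566434 0.19515331]
cap axis [0.59  0.028] nan
jar axis 710 [0.58889696 0.02948   ] 0.0013120852942648542<stdin>:9: RuntimeWarning: Mean of empty slice.
  ret = ret.dtype.type(ret / rcount)
```

View pics/s3.png

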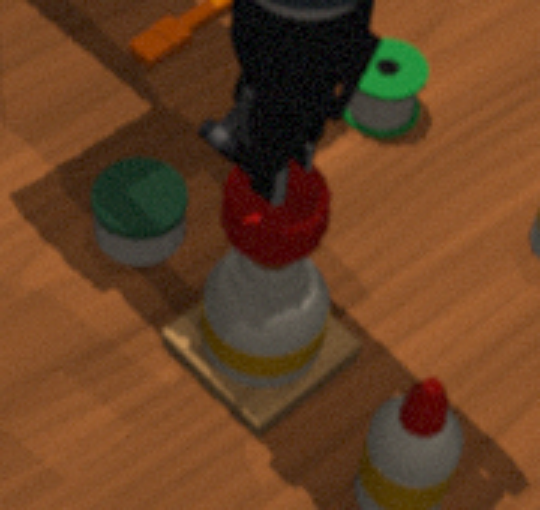

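The cap hangs level in the grip, at (275,215) in the crop, right above the jar's neck. Next I lower it gently.

```bash
python3 -m creep '{"translation":[[0,0,1.5],[0,0,1.5],[0,0,0.5],[0,0,0.3],[0,0,0.2],[0,0,0.2],[0,0,0],[0,0,0]],"turn":[[0,0,0],[0,0,0],[0,0,0],[0,0,0],[0,0,0],[0,0,0],[0,0,0],[0,0,0]],"grip":[0,0,0,0,0,0,0,0]}'
python3 -m creep '{"translation":[[0,0,0.15],[0,0,0.15],[0,0,0]],"turn":[[0,0,0],[0,0,0],[0,0,0]],"grip":[0,0,0]}'
```

```text
time: 13.3
tool_pos: [0.5911, 0.0274, 0.1577]
orientation: [-180.0, -0.0, 6.7]
wrist_force: [0.4, 0.5, -1.3]
grip_width: 0.015
gripper_force: 51.7
time: 13.55
tool_pos: [0.591, 0.0275, 0.1543]
orientation: [-180.0, -0.0, 6.7]
wrist_force: [1.3, 1.8, -1.4]
grip_width: 0.0148
gripper_force: 51.7
```

```bash
python3 -m creep '{"translation":[[0,0,0.1],[0,0,0.1],[0,0,0]],"turn":[[0,0,0],[0,0,0],[0,0,0]],"grip":[0,0,0]}'
python3 -m creep '{"translation":[[0,0,0.1],[0,0,0.05],[0,0,0]],"turn":[[0,0,0],[0,0,0],[0,0,0]],"grip":[0,0,0]}'
```

```text
time: 13.8
tool_pos: [0.5913, 0.0277, 0.1536]
orientation: [-180.0, -0.1, 6.7]
wrist_force: [-2.7, 2.7, 10.2]
grip_width: 0.0146
gripper_force: 53.2
time: 14.05
tool_pos: [0.5915, 0.0277, 0.1533]
orientation: [-180.0, -0.1, 6.7]
wrist_force: [-6.2, 2.6, 21.5]
grip_width: 0.0146
gripper_force: 54.9
```

```bash
cat > see.py <<'E'
from h import *
im=cam('scene');P=cloud(im);px=im['pixels'].astype(int)
m=(px[...,2]>2.5*px[...,1]+10)&(px[...,2]>2.5*px[...,0]+10);m[:, :335]=0;m[:,390:]=0;m[:165]=0;m[235:]=0
n=cv2.connectedComponentsWithStats(m.astype(np.uint8));i=1+n[2][1:,4].argmax();mm=n[1]==i
r,c=np.where(mm);q=P[mm&(im['range_z']>0)]
s=sense()
print('rows',r.min(),r.max(),'cols',c.min(),c.max(),'n',len(r),'zmin/50/max',np.round(np.percentile(q[:,2],[2,50,98]),4),'T',np.round(s['ft_torque'],2),'F',np.round(s['wrist_force'],1),s['grip_width'])
E
python3 -m creep '{"translation":[[0,0,0],[0,0,0],[0,0,0],[0,0,-0.2],[0,0,0],[0,0,0]],"turn":[[0,0,0],[0,0,0],[0,0,0],[0,0,0],[0,0,0],[0,0,0]],"grip":[2,2,2,2,2,2]}' 20
python3 see.py
python3 -m creep '{"translation":[[0,0,0],[0,0,0],[0,0,0],[0,0,0],[0,0,0],[0,0,0],[0,0,0],[0,0,0],[0,0,0],[0,0,0]],"turn":[[0,0,-3],[0,0,-3],[0,0,-3],[0,0,-3],[0,0,-3],[0,0,-3],[0,0,-3],[0,0,-3],[0,0,-3],[0,0,-3]],"grip":[2,2,2,2,2,2,2,2,2,2]}'
python3 see.py
```

```text
time: 14.55
tool_pos: [0.5908, 0.0272, 0.1527]
orientation: [180.0, 0.0, 6.7]
wrist_force: [1.0, 0.1, -0.0]
grip_width: 0.0203
gripper_force: 0.0
rows 197 230 cols 343 377 n 741 zmin/50/max [0.1189 0.1471 0.1772] T [-0.03  0.03 -0.03] F [ 0.3 -0.  -0.2] 0.01996650035825724
time: 15.43
tool_pos: [0.5909, 0.0276, 0.1528]
orientation: [-180.0, -0.0, 36.8]
wrist_force: [0.2, 0.9, -0.2]
grip_width: 0.0202
gripper_force: 0.6
rows 193 230 cols 343 376 n 729 zmin/50/max [0.1178 0.1473 0.1773] T [ 0.19 -0.07 -0.03] F [ 0.   0.4 -0.3] 0.020292370047306902
```

```bash
python3 -m creep '{"translation":[[0,0,0],[0,0,0],[0,0,0],[0,0,0],[0,0,0],[0,0,0],[0,0,0],[0,0,0]],"turn":[[0,0,-3],[0,0,-3],[0,0,-3],[0,0,-3],[0,0,-3],[0,0,-3],[0,0,-3],[0,0,-3]],"grip":[2,2,2,2,2,2,2,2]}'
python3 see.py
python3 -m creep '{"translation":[[0,0,0],[0,0,0],[0,0,0],[0,0,0],[0,0,0],[0,0,0],[0,0,0],[0,0,0]],"turn":[[0,0,-3],[0,0,-3],[0,0,-3],[0,0,-3],[0,0,-3],[0,0,-3],[0,0,-3],[0,0,-3]],"grip":[2,2,2,2,2,2,2,2]}'
python3 see.py
```

```text
time: 16.15
tool_pos: [0.5909, 0.0275, 0.1528]
orientation: [-180.0, -0.0, 60.7]
wrist_force: [1.3, 0.3, 0.6]
grip_width: 0.0203
gripper_force: 1.3
rows 197 230 cols 343 376 n 735 zmin/50/max [0.1187 0.1476 0.1772] T [ 0.13 -0.01 -0.05] F [-0.4  0.3 -0.3] 0.019893662543906433
time: 16.87
tool_pos: [0.5902, 0.0278, 0.1528]
orientation: [-179.9, -0.1, 84.6]
wrist_force: [-3.1, 4.0, 5.0]
grip_width: 0.0197
gripper_force: 24.3
rows 199 233 cols 343 377 n 776 zmin/50/max [0.1084 0.1381 0.1675] T [ 0.53  0.52 -0.76] F [-3.4  3.   3.8] 0.020090111501799113
```

The cap dropped 10 mm into the thread. Next I screw it down clockwise.

```bash
python3 -m creep '{"translation":[[0,0,0.1],[0,0,0.1],[0,0,0.1],[0,0,0.1],[0,0,0.1],[0,0,0.1],[0,0,0],[0,0,0],[0,0,0],[0,0,0],[0,0,0],[0,0,0],[0,0,0],[0,0,0],[0,0,0],[0,0,0]],"turn":[[0,0,3],[0,0,3],[0,0,3],[0,0,3],[0,0,3],[0,0,4],[0,0,4],[0,0,4],[0,0,4],[0,0,4],[0,0,4],[0,0,4],[0,0,4],[0,0,4],[0,0,4],[0,0,4]],"grip":[2,2,2,2,2,2,2,2,2,2,2,2,2,2,2,2]}'
python3 see.py
python3 -m creep '{"translation":[[0,0,0.1],[0,0,0.1],[0,0,0],[0,0,0],[0,0,0],[0,0,0],[0,0,0],[0,0,0]],"turn":[[0,0,4],[0,0,4],[0,0,4],[0,0,4],[0,0,3],[0,0,3],[0,0,2],[0,0,0]],"grip":[2,2,2,2,2,2,2,2]}'
python3 see.py
```

```text
time: 18.25
tool_pos: [0.5902, 0.0271, 0.1463]
orientation: [-180.0, 0.1, 25.3]
wrist_force: [-2.2, -0.9, -0.9]
grip_width: 0.0198
gripper_force: 1.9
rows 201 233 cols 343 377 n 724 zmin/50/max [0.1071 0.1361 0.1654] T [-0.01  0.14  0.02] F [-0.9 -0.8 -1.4] 0.019690402734863003
time: 18.97
tool_pos: [0.5901, 0.0272, 0.1443]
orientation: [180.0, 0.1, 1.6]
wrist_force: [-2.5, 1.4, -0.1]
grip_width: 0.0201
gripper_force: 1.3
rows 201 234 cols 343 377 n 745 zmin/50/max [0.1056 0.1346 0.1643] T [ 0.12  0.21 -0.04] F [-1.9  0.9 -0.6] 0.020152971086950147
```

```bash
python3 -m creep '{"translation":[[0,0,0.1],[0,0,0],[0,0,0],[0,0,0],[0,0,0],[0,0,0],[0,0,0],[0,0,0],[0,0,0]],"turn":[[0,0,4],[0,0,4],[0,0,4],[0,0,4],[0,0,3],[0,0,3],[0,0,3],[0,0,3],[0,0,0]],"grip":[2,2,2,2,2,2,2,2,2]}'
python3 see.py
python3 -m creep '{"translation":[[0,0,0],[0,0,0],[0,0,0],[0,0,0],[0,0,0],[0,0,0]],"turn":[[0,0,3],[0,0,3],[0,0,2],[0,0,2],[0,0,2],[0,0,0]],"grip":[2,2,2,2,2,2]}'
python3 see.py
```

```text
time: 19.77
tool_pos: [0.5903, 0.0274, 0.1434]
orientation: [180.0, 0.1, -26.4]
wrist_force: [-1.0, 1.0, -1.2]
grip_width: 0.0204
gripper_force: 1.3
rows 196 234 cols 343 376 n 811 zmin/50/max [0.1045 0.1334 0.1633] T [0.09 0.14 0.02] F [-0.9  0.6  0.7] 0.020334900444033823
time: 20.32
tool_pos: [0.5916, 0.0272, 0.1442]
orientation: [-180.0, -0.1, -38.2]
wrist_force: [0.5, 0.8, 0.6]
grip_width: 0.0201
gripper_force: 14.3
rows 193 234 cols 343 377 n 844 zmin/50/max [0.1032 0.1324 0.1622] T [ 0.14 -0.1   0.47] F [0.8 1.3 0.2] 0.02060762570884475
```

```bash
python3 -m creep '{"translation":[[0,0,0],[0,0,0],[0,0,0],[0,0,0]],"turn":[[0,0,2],[0,0,2],[0,0,2],[0,0,0]],"grip":[2,2,2,2]}'
python3 see.py
python3 -m creep '{"translation":[[0,0,0],[0,0,0],[0,0,0],[0,0,0]],"turn":[[0,0,2],[0,0,2],[0,0,0],[0,0,0]],"grip":[2,2,2,2]}'
python3 see.py
```

```text
time: 20.7
tool_pos: [0.5912, 0.0273, 0.1442]
orientation: [-180.0, -0.1, -44.2]
wrist_force: [-0.4, 0.4, 3.7]
grip_width: 0.0202
gripper_force: 52.9
rows 194 234 cols 343 376 n 853 zmin/50/max [0.1033 0.1323 0.1621] T [0.12 0.32 1.34] F [-0.6 -0.5  3.2] 0.02009564980342099
time: 21.08
tool_pos: [0.5911, 0.0272, 0.1442]
orientation: [180.0, -0.1, -48.0]
wrist_force: [-1.0, -0.2, 5.1]
grip_width: 0.0207
gripper_force: 86.1
rows 194 234 cols 343 376 n 854 zmin/50/max [0.1038 0.1322 0.1623] T [0.06 0.39 2.72] F [-2.2 -0.2  5.9] 0.02030451582582534
```

The torque has risen and the height no longer changes, so the cap is on its stop. Now I back off, open the fingers and retreat.

```bash
python3 -m creep '{"translation":[[0,0,0],[0,0,0],[0,0,0],[0,0,0],[0,0,0],[0,0,-1],[0,0,-3],[0,0,-4],[0,0,-4],[0,0,-4],[0,0,0],[0,0,0]],"turn":[[0,0,-3],[0,0,-3],[0,0,-3],[0,0,-2],[0,0,0],[0,0,0],[0,0,0],[0,0,0],[0,0,0],[0,0,0],[0,0,0],[0,0,0]],"grip":[2,2,2,3.5,4,4,4,4,4,4,4,4]}'
python3 see.py
python3 - <<'E'
from h import *
for n in ['scene','top']:
    im=cam(n);P=cloud(im)
    q=P[(np.hypot(P[...,0]-.59,P[...,1]-.028)<.05)&(P[...,2]>.15)&(P[...,2]<.175)]
    print(n,len(q),cv2.minAreaRect((q[:,:2]*1000).astype(np.float32)) if len(q) else 0,np.median(q[:,2]))
    if n=='scene': cv2.imwrite('pics/s4.png',cv2.resize(im['pixels'][130:400,150:500],None,fx=2,fy=2))
E
```

```text
time: 22.13
tool_pos: [0.5923, 0.0274, 0.3073]
orientation: [-179.8, -0.3, -37.4]
wrist_force: [-0.0, -0.7, 0.3]
grip_width: 0.0396
gripper_force: 0.0
rows 194 234 cols 343 377 n 1000 zmin/50/max [0.1028 0.1325 0.1618] T [-0.01  0.05  0.02] F [-0.1 -0.5 -0.1] 0.040090653596204694
scene 226 ((589.997314453125, 28.587848663330078), (15.949301719665527, 57.603668212890625), 66.21654510498047) 0.15992543419089217
top 89 ((577.373046875, 32.846256256103516), (15.463679313659668, 30.144567489624023), 64.85820007324219) 0.16057911073657538
```

View pics/s4.png

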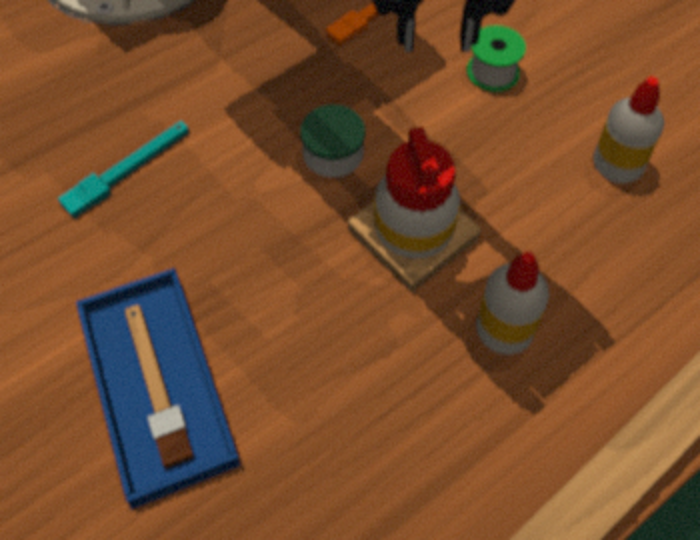

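The cap sits level and on axis at (420,175) in the crop, with its bar top at 0.160 m, which is the fully home height. The brush lies in the tray at (158,385), and the bystanders are where they were.

```bash
python3 -c "from cell import workorder; print(workorder.close_job())"
```

```text
the job is handed in; nothing more can be done
None
```

The job is handed in, and no verdict came back: in the last pictures the brush lies flat in the tray, the cap is screwed down against its stop, and the bottles, spool and tin are standing where they were.

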